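# Swap the mill's dust cover for its bayonet lid and hold the lid at half turn

## Robot

A 7-joint arm with a two-finger parallel gripper is mounted at the origin on the work surface. World frame = base frame: x ahead of the robot, y to its left, z up, the work surface at z = 0. Lengths are in m, angles in degrees, forces in N, time in s.
With the tool pointing down it reaches from about 0.425 to 0.8 m from the base axis. Payload 8.3 kg.
Tool frame: the origin (TCP) lies between the finger pads; the fingertips stand 22 mm ahead of it and the grasp point (between the pads) lies 3 mm ahead of it; z points along the fingers, y is the line along which they close (so a half turn about z gives the same grasp; the last joint's range is limited). The gripper opens to 85 mm and grips with 20 to 120 N. Pads are 22 mm wide; open, the fingers measure 114 mm over their backs; the gripper's body (76 mm by 85 mm) begins 54 mm behind the grasp point. The pads swing forward as they close: fully open they stand 13 mm farther back than shut.
Start: joints at [69.677, 21.967, 0.94, 78.501, -0.361, 79.538, -2.664], TCP at [0.18, -0.599, 0.253] pointing down, gripper open.
Joint ranges: [-169.22, 169.22], [-14.56, 117.87], [-87.37, 89.26], [10.42, 133.3], [-82.24, 262.24], [0.94, 117.77], [-172.7, 172.7]. Speed limits (degrees/s): [136.94, 136.94, 172.46, 172.46, 180, 180, 180].

## Interface

Orientations are given as a 3x3 rotation matrix whose columns are the frame's x, y, z axes.
In Python, from workcell import env gives the robot as it stands. The module is installed in compiled form; this text tells all that it offers.
- The arm moves only by the tool apply_moves, never from a script. Its argument "series" is text: rows parted by semicolons, each of 7 numbers parted by spaces: the shift along the tool's x, y, z in m, then the turn, a rotation vector about the tool's x, y, z in degrees, then the finger opening in m, from 0 to 0.0854. A call has 1 to 8 rows; each row is the pose to reach, as a shift and turn from the pose commanded when the call began, along the tool's axes at that moment; what a row does not reach only later rows make up. A row lasts 1/8 s, in which the tool goes at most 62.5 mm and 10.7 degrees, less where a joint would pass 70% of its speed; a pose out of reach is approached as far as the arm can. A call with a gripper value outside its range is refused whole. The fingers move at their own pace and stop on an object; "grip_force" is the grip in N (left out, the last holds). Time passes only in rows, so rows that repeat a pose let the fingers close. It gives the time, the measured TCP pose, the force, the opening and the grip force at its end, in the units of the state.
- env.observe(): the state, without advancing time (a new reading comes with each control period).
- env.get_image(name): name is "scene" or "top" or "wrist"; returns a dict with "img" (480x640x3 uint8, red, green, blue), "range_z" (480x640 float32, m along the optical axis (not along the pixel's ray), 0 where there is no reading), "fx", "fy", "cx", "cy" (pixels), "dist" ([k1, k2, p1, p2, k3] as OpenCV has them; the pictures are not rectified), "R" (3x3) and "t" (3): a world point X has camera coordinates R X + t; the wrist camera has in their place "hand_eye" (4x4, takes a point from camera to tool coordinates, whose origin is the TCP and whose axes are the flange's). Camera axes: x right, y down, z forward; pixel columns grow to the right and rows downward; lengths in m; the calibration is good to about 2 mm. A picture is of the moment at which its call begins: read the wrist's pose just before it.
- env.finish_job(): hands the job in; it is judged then, once.
Trained networks look in a picture, given as the dict that the camera call returned (one of the last four; its "shot" number tells which), for a name from the list of things; names that differ only in an ending like _2 or _b are one class to them, and where a whole thing is asked for, a point or a joint stands for the part that bears it (a point fixed in the world has none). Each returns a list of dicts, best first, with "confidence" (0 to 1); they miss things now and then, are a little off and sometimes report something else, mostly with a low value. They report only what shows in the picture. A call takes as long as a camera call. They do not tell look-alikes from the thing itself.
- env.trace(picture, query): "pixels" (480x640 bool, what is visible of it) and "box" ([left, top, width, height] in pixels, round what is visible of it).
The state is a dict: "time_s": time; "joint_positions": joint angles; "dq": joint speeds; "tau": joint torques, N m; "ee_pos": TCP position; "tool_rot": TCP orientation; "wrist_force": force on the tool from outside, world axes, zero at the start; "torque": the same for the moment, N m; "opening": opening from 0.0 (shut) to 1.0 (fully open); "gripper_force": force on a finger pad.
Only numpy, scipy, OpenCV 4.12 (cv2) and the standard library are available. Lean on these libraries where they do the work, as an engineer would, in place of code of your own. Each camera call takes 0.05 s, during which the arm holds its last target. There are 200 camera calls.

## Task

Swap the two tops: the white dust cover with the blue knob comes off the mill and goes to stand upright in the round metal dish, and the black lid with the orange bar comes out of the dish and goes onto the mill (the empty blue board is free for setting one down meanwhile). Drop the lid's lugs through the two slots until it is fully home, then twist it clockwise, seen from above, until its white pointers stand at the green marks, halfway to the lock; never go on to the red marks, where it clicks locked. Finish while still gripping the lid and holding it there against its return spring, and leave everything else on the bench where it stands.

Things in the scene. Friction and masses are not known exactly. Their poses are not given: they have to be found in the camera images.
- mill: Bench spice mill, fixed, upright; origin at the centre of its underside. Foot 140 mm across; top collar 128 mm across, 8 thick, upper face 115 mm up, bore 78 mm. Two slots, 19 mm wide or more, open outwards from the bore at the mill's +x and -x; lugs turn below the collar. Green marks lie 0.5 rad, red (lock) 1.0 rad clockwise (from above) of the slots; a stop bars counterclockwise.
- socket (a point): Centre of the mill's bore at the collar's upper face, 115 mm above the bench; axes as the mill's. A seated lid's or cover's flange lies flat on this face.
- interlock (a joint): Spring ring in the mill, pushed round by the lid's lugs, rad: 0 at rest, growing as the lid turns clockwise. The lid turns about 0.1 rad from the slots before the ring moves, so green is at about 0.4; it clicks locked from 0.85, never to be reached. The spring resists with 0.045 N m at 0, 0.105 at 0.4, and turns a lid that is let go back.
- lid: Bayonet lid, 0.18 kg, starts upright in the dish; origin at the centre of its underside, z up. Plug 72 mm across, 20 high; at its foot two lugs at +x and -x, 12 wide, 10 high, 92 mm over both; black flange 100 mm across at 20 to 28 mm; orange grip bar along x, 56 long, 16 wide, at 28 to 63 mm; white pointers on the flange at +x, -x. Half a turn looks the same. Home: origin 20 mm below socket.
- cover: White dust cover, loose, about 0.12 kg, starting seated on the mill, origin 15 mm below point socket. The origin is the centre of its underside, z up. A plug 68 mm across and 15 mm high, a flange 100 mm across from 15 to 21 mm, and a round blue knob 28 mm across from 21 to 57 mm above the origin. It has no lugs and lifts straight off.
- dish: Round metal dish, fixed, 132 mm across outside, 124 mm inside, 16 mm high. The origin is the centre of its underside. The lid starts in it standing on its plug.
- dish_in (a point): Centre of the dish's inner floor, 5 mm above the bench, z up. A cover standing in the dish has its origin at this height.
- board: Empty blue square cutting board, fixed, 140 by 140 mm, 12 mm thick; origin at the centre of its underside. Free for setting a lid down.
- spice_jar: Jar with a red cap, 48 mm across, 90 mm high; origin at the centre of its underside. Leave alone.
- sugar_jar: White jar with a steel cap, 48 mm across, 100 mm high; origin at the centre of its underside. Leave alone.
- beaker: Steel cup, 60 mm across, 60 mm high; origin at the centre of its underside. Leave alone.
- cutter: Steel ring cutter, 66 mm across, 35 mm high; origin at the centre of its underside. Leave alone.
- nozzle: Steel piping nozzle, a cone 36 mm across and 50 mm high; origin at the centre of its underside. Leave alone.
- spatula: Spatula, 250 mm long, lying along its x; origin under its middle. Leave alone.
Not all that is in view belongs to the job. What is shaped like the lid but brown is not meant. What is shaped like the cover but yellow is not meant.

How it is judged:
By the outcome, as a careful person would: the job done as asked, in the order asked, and still so for the second after the job is handed in, while the arm keeps its last pose, push and grip.
It also fails if it takes over 72 s, if anything falls off the work surface, if the arm or the gripper's body presses on something with over 40 N, if the wrist force passes 120 N, or if a joint passes its speed limit or range.

## Working session

There is one attempt and no reset: what is moved stays moved. The work goes in short steps, Python scripts to look and compute and a tool call to move; the robot and the scene stay as the last step left them, time stands still between calls to the robot, and variables do not carry over. Pictures are saved under pics/ and viewed, at most 10 in all, crops included, and the job is handed in when it is done.

Besides the shell and the picture viewer there is one more tool, called after "Request:" as a command line: name --argument value ..., lists and objects as JSON in quotes. apply_moves: Moves the arm, as the interface text tells. Its arguments: {"type":"object","properties":{"series":{"type":"string"},"grip_force":{"type":"number"}},"required":["series"]}

```bash
mkdir -p pics
cat > h.py <<'E'
import numpy as np, cv2
from workcell import env
def shot(n,f=None):
    s=env.observe(); p=env.get_image(n); p['s']=s
    if f: cv2.imwrite('pics/'+f,p['img'][:,:,::-1])
    return p
def world(p,mask):
    v,u=np.nonzero(mask&(p['range_z']>0)); z=p['range_z'][v,u]
    K=np.array([[p['fx'],0,p['cx']],[0,p['fy'],p['cy']],[0,0,1.]])
    n=cv2.undistortPoints(np.stack([u,v],1).astype(np.float64)[:,None],K,np.array(p['dist'],float))[:,0]
    X=np.c_[n*z[:,None],z]
    if 'hand_eye' in p:
        H=np.array(p['hand_eye']);X=X@H[:3,:3].T+H[:3,3]
        return X@np.array(p['s']['tool_rot']).T+np.array(p['s']['ee_pos'])
    return (X-np.array(p['t']))@np.array(p['R'])
E
python3 - <<'E'
from h import *
np.set_printoptions(precision=3,suppress=True)
s=env.observe();print(s['ee_pos'],s['tool_rot'],s['time_s'])
t=shot('top','top.png');sc=shot('scene','scene.png')
for p in (t,sc):
  for q in ['mill','lid','cover','dish','board','spice_jar','sugar_jar','beaker','cutter','nozzle','spatula']:
    for r in env.trace(p,q)[:3]:
        X=world(p,r['pixels']); 
        if len(X): print(q,round(r['confidence'],2),np.array(r['box']).astype(int),np.median(X,0),np.percentile(X,2,0),np.percentile(X,98,0))
E
```

```text
[ 0.18  -0.598  0.252] [[ 0.958  0.288 -0.001]
 [ 0.288 -0.958  0.002]
 [ 0.    -0.002 -1.   ]] 0.0
mill 0.56 [409 216  65  68] [ 0.546 -0.244  0.108] [ 0.508 -0.329  0.01 ] [ 0.631 -0.204  0.12 ]
mill 0.21 [264 163  21  30] [0.737 0.115 0.087] [0.723 0.095 0.012] [0.767 0.138 0.094]
lid 0.83 [183 300  50  40] [0.421 0.262 0.029] [0.376 0.221 0.023] [0.465 0.311 0.065]
lid 0.68 [314 179  43  39] [ 0.708 -0.028  0.029] [ 0.667 -0.074  0.003] [0.756 0.015 0.066]
lid 0.67 [297 236  44  40] [0.561 0.005 0.034] [ 0.52  -0.037  0.029] [0.607 0.05  0.071]
cover 0.78 [424 313  41  42] [ 0.382 -0.278  0.022] [ 0.338 -0.324  0.016] [ 0.427 -0.236  0.059]
cover 0.62 [423 224  44  43] [ 0.571 -0.266  0.122] [ 0.53  -0.311  0.118] [ 0.617 -0.225  0.159]
dish 0.88 [292 233  55  52] [0.549 0.017 0.008] [ 0.499 -0.054  0.   ] [0.625 0.07  0.03 ]
dish 0.62 [425 222  43  47] [ 0.571 -0.267  0.122] [ 0.528 -0.315  0.115] [ 0.619 -0.224  0.159]
board 0.8 [175 216  65  54] [0.601 0.281 0.012] [0.536 0.213 0.007] [0.669 0.347 0.017]
spice_jar 0.66 [262 166  22  31] [0.737 0.116 0.087] [0.723 0.096 0.013] 
[... 1670 characters left out ...]
3 -0.191  0.011] [ 0.76  -0.147  0.104]
beaker 0.74 [341 207  21  26] [0.385 0.118 0.042] [0.344 0.093 0.002] [0.402 0.147 0.062]
beaker 0.44 [305 267  50  28] [0.591 0.004 0.007] [ 0.531 -0.054  0.003] [0.623 0.069 0.019]
cutter 0.82 [253 227  28  22] [ 0.374 -0.117  0.021] [ 0.33  -0.148  0.003] [ 0.397 -0.087  0.037]
nozzle 0.63 [503 254  17  23] [0.658 0.458 0.024] [0.645 0.448 0.005] [0.668 0.471 0.051]
nozzle 0.38 [124 265  31  79] [ 0.582 -0.457  0.005] [ 0.403 -0.482  0.001] [ 0.639 -0.42   0.023]
nozzle 0.23 [403 245  68  47] [0.609 0.278 0.013] [0.533 0.211 0.002] [0.671 0.349 0.016]
spatula 0.94 [125 264  28  77] [ 0.58  -0.456  0.005] [ 0.405 -0.481  0.001] [ 0.637 -0.419  0.023]
```

View pics/top.png

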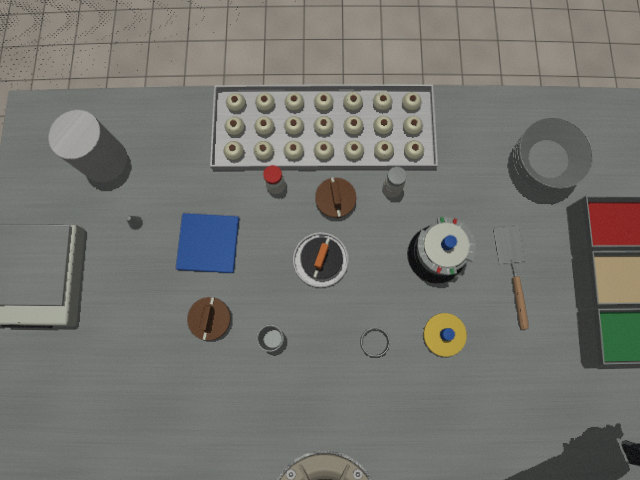

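Run:
```python
from h import *
np.set_printoptions(precision=4,suppress=True)
print(np.array(shot('wrist')['hand_eye']))
for n in ['top','scene']:
    p=shot(n);m=np.ones((480,640),bool);X=world(p,m)
    C=p['img'][p['range_z']>0].astype(int)
    def blob(c,r,zl,zh,name):
        k=(np.hypot(X[:,0]-c[0],X[:,1]-c[1])<r)&(X[:,2]>zl)&(X[:,2]<zh)
        Y=X[k];print(n,name,len(Y),Y.mean(0),Y[:,:2].min(0),Y[:,:2].max(0),C[k].mean(0));return Y
    blob((.571,-.267),.03,.14,.17,'knob')
    Y=blob((.571,-.267),.08,.112,.13,'flange')
    Y=blob((.561,.005),.05,.058,.08,'bar')
    d=Y[:,:2]-Y[:,:2].mean(0);print(np.degrees(np.arctan2(*np.linalg.svd(d,full_matrices=False)[2][0][::-1])))
    Y=blob((.561,.005),.08,.027,.042,'lflange')
    Y=blob((.561,.005),.09,.011,.02,'rim')
```

```text
[[-0.0001 -0.9486 -0.3164  0.0801]
 [ 1.     -0.0004  0.0009  0.0001]
 [-0.001  -0.3164  0.9486 -0.1211]
 [ 0.      0.      0.      1.    ]]
top knob 159 [ 0.5732 -0.268   0.1561] [ 0.5609 -0.2845] [ 0.5868 -0.256 ] [ 50.5849  77.2138 124.5597]
top flange 2207 [ 0.5717 -0.2682  0.1198] [ 0.5095 -0.3349] [ 0.6377 -0.206 ] [150.1482 151.7254 142.4789]
top bar 179 [0.5622 0.0056 0.068 ] [ 0.5346 -0.0089] [0.5905 0.0208] [155.8715  91.8994  52.6369]
160.7142925072416
top lflange 1201 [0.5619 0.0054 0.0337] [ 0.5135 -0.044 ] [0.6112 0.0546] [58.2473 57.5221 56.8784]
top rim 297 [0.5636 0.0085 0.0158] [ 0.4962 -0.0565] [0.6274 0.0722] [150.266  150.3771 148.1448]
scene knob 154 [ 0.5764 -0.269   0.1533] [ 0.5573 -0.2828] [ 0.586  -0.2558] [ 24.6753  59.9416 116.7662]
scene flange 1357 [ 0.5827 -0.2704  0.1199] [ 0.5063 -0.3329] [ 0.6366 -0.2065] [151.9521 153.9889 146.7119]
scene bar 121 [0.5637 0.0043 0.0676] [ 0.5321 -0.0093] [0.5898 0.0198] [159.843   74.4132   7.2397]
-19.32884237713435
scene lflange 762 [0.5664 0.0035 0.0337] [ 0.5084 -0.0446] [0.6095 0.0547] [29.374  27.6155 29.0643]
scene rim 263 [0.5838 0.0033 0.0152] [ 0.5017 -0.0581] [0.6258 0.074 ] [117.6084 114.7148 114.9696]
```

```bash
cat >> h.py <<'E'
from scipy.spatial.transform import Rotation as Ro
def to(x,y,z,yaw,s=None):
    """shift+turn in tool axes for a vertical tool at world xyz, tool x at yaw deg"""
    s=s or env.observe(); R=np.array(s['tool_rot']); a=np.radians(yaw)
    T=np.array([[np.cos(a),np.sin(a),0],[np.sin(a),-np.cos(a),0],[0,0,-1]])
    print('move',np.round(R.T@(np.array([x,y,z])-s['ee_pos']),4),np.round(Ro.from_matrix(R.T@T).as_rotvec(degrees=True),2),'t',round(s['time_s'],2))
E
python3 -c "
from h import *
to(.562,.005,.22,-19.3)"
```

```text
move [ 0.5397 -0.4681  0.0333] [-0.   -0.   36.02] t 1.35
```

Request:
apply_moves --series "0.54 -0.468 0.033 0 0 36 0.085;0.54 -0.468 0.033 0 0 36 0.085;0.54 -0.468 0.033 0 0 36 0.085;0.54 -0.468 0.033 0 0 36 0.085;0.54 -0.468 0.033 0 0 36 0.085;0.54 -0.468 0.033 0 0 36 0.085;0.54 -0.468 0.033 0 0 36 0.085;0.54 -0.468 0.033 0 0 36 0.085" --grip_force 60

```text
time_s: 2.35
ee_pos: [0.4446, -0.1806, 0.2309]
tool_rot: [[0.944, -0.331, 0.001], [-0.331, -0.944, -0.001], [0.001, 0.0, -1.0]]
wrist_force: [1.0, -0.4, -0.2]
opening: 0.994
gripper_force: 0.0
```

```bash
python3 -c "
from h import *
to(.562,.005,.22,-19.3);print(env.observe()['joint_positions'],env.observe()['ee_pos'])"
```

```text
move [ 0.0494 -0.214   0.011 ] [ 0.01 -0.06  0.  ] t 2.35
[ 33.39327898   5.54362265 -16.10276499 101.90761373   1.62177498
  72.70750232 -92.41819611] [ 0.4446262  -0.18062549  0.23094918]
```

Request:
apply_moves --series "0.049 -0.214 0.011 0 0 0 0.085;0.049 -0.214 0.011 0 0 0 0.085;0.049 -0.214 0.011 0 0 0 0.085;0.049 -0.214 0.011 0 0 0 0.085;0.049 -0.214 0.011 0 0 0 0.085"

```text
time_s: 2.98
ee_pos: [0.5613, 0.007, 0.2192]
tool_rot: [[0.946, -0.325, -0.0], [-0.325, -0.946, 0.002], [-0.001, -0.002, -1.0]]
wrist_force: [-0.1, 0.4, 1.3]
opening: 0.994
gripper_force: 0.0
```

Run:
```python
from h import *
np.set_printoptions(precision=4,suppress=True)
p=shot('wrist','w1.png');s=p['s'];print(s['ee_pos'],s['joint_positions'])
X=world(p,np.ones((480,640),bool));C=p['img'][p['range_z']>0].astype(int)
r=np.hypot(X[:,0]-.562,X[:,1]-.005)
k=(r<.05)&(X[:,2]>.06)&(X[:,2]<.08);Y=X[k]
(c,sz,a)=cv2.minAreaRect(Y[:,:2].astype(np.float32)*1000);print('bar',len(Y),c,sz,a,np.median(Y[:,2]))
k=(r<.075)&(X[:,2]>.025)&(X[:,2]<.045);Y=X[k];print('flange',cv2.minEnclosingCircle(Y[:,:2].astype(np.float32)*1000),np.median(Y[:,2]))
k=(r<.09)&(X[:,2]>.012)&(X[:,2]<.02);Y=X[k];print('rim',cv2.minEnclosingCircle(Y[:,:2].astype(np.float32)*1000))
```

```text
[0.5613 0.007  0.2192] [  16.2559   17.0288  -24.8535   90.8616    7.2566   73.7349 -118.6508]
bar 1638 (558.8405151367188, 4.427804946899414) (15.93345832824707, 56.23159408569336) 70.7182388305664 0.0682689453941879
flange ((558.814453125, 4.366664886474609), 50.050575256347656) 0.03347428813257819
rim ((557.6397705078125, 6.8075432777404785), 66.0904769897461)
```

View pics/w1.png

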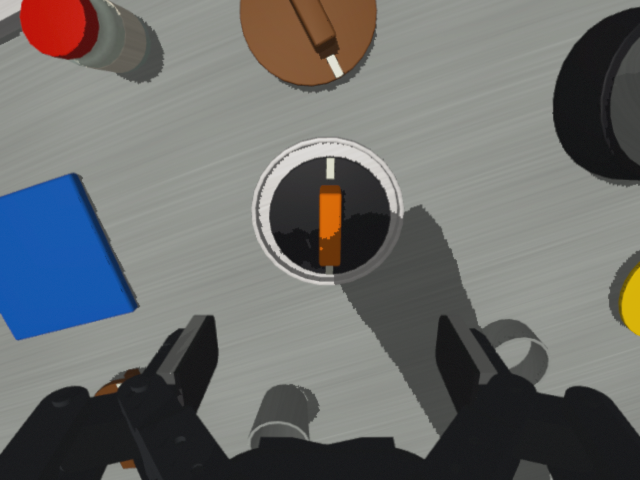

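```bash
python3 -c "
from h import *
to(.5593,.0045,.060,-19.3)"
```

```text
move [-0.0013  0.0006  0.1593] [-0.02  0.03  0.16] t 3.02
```

Request:
apply_moves --series "-0.001 0.001 0.1 0 0 0 0.085;-0.001 0.001 0.14 0 0 0 0.06;-0.001 0.001 0.159 0 0 0 0.045;-0.001 0.001 0.159 0 0 0 0.045;-0.001 0.001 0.159 0 0 0 0.0;-0.001 0.001 0.159 0 0 0 0.0;-0.001 0.001 0.159 0 0 0 0.0;-0.001 0.001 0.159 0 0 0 0.0" --grip_force 80

```text
time_s: 4.03
ee_pos: [0.5612, 0.0026, 0.0632]
tool_rot: [[0.944, -0.33, 0.005], [-0.33, -0.944, -0.001], [0.004, -0.001, -1.0]]
wrist_force: [-0.7, -1.0, 7.3]
opening: 0.175
gripper_force: 79.3
```

```bash
python3 -c "
from h import *
s=env.observe();print(s['ee_pos'],s['wrist_force'],s['torque'],s['opening'],s['gripper_force'])
to(.562,.005,.15,-19.3);to(.601,.279,.15,-19.3)"
```

```text
[0.56121818 0.00260168 0.06324468] [-0.66472082 -1.04713017  7.25536751] [-0.17486111  0.22059425 -0.03326146] 0.17513649278227955 79.3319821357727
move [ 0.0003 -0.0026 -0.0868] [-0.06 -0.26  0.  ] t 4.03
move [-0.0534 -0.2741 -0.0867] [-0.06 -0.26  0.  ] t 4.03
```

Request:
apply_moves --series "0 -0.002 -0.06 0 0 0 0;-0.0 -0.003 -0.09 0 0 0 0;-0.053 -0.274 -0.09 0 0 0 0;-0.053 -0.274 -0.09 0 0 0 0;-0.053 -0.274 -0.09 0 0 0 0;-0.053 -0.274 -0.09 0 0 0 0;-0.053 -0.274 -0.09 0 0 0 0;-0.053 -0.274 -0.09 0 0 0 0"

```text
time_s: 5.03
ee_pos: [0.5988, 0.2827, 0.1512]
tool_rot: [[0.946, -0.326, 0.0], [-0.326, -0.946, 0.002], [-0.001, -0.002, -1.0]]
wrist_force: [-1.1, 0.5, -0.7]
opening: 0.173
gripper_force: 78.7
```

```bash
python3 -c "
from h import *
s=env.observe();print(s['ee_pos'],s['wrist_force'],s['torque'],s['opening'],s['gripper_force'])
to(.601,.279,.071,-19.3)"
```

```text
[0.59883703 0.28267092 0.15123073] [-1.09406329  0.46147155 -0.70581318] [-0.03044725 -0.00440377  0.06579488] 0.1734197718829563 78.72113585472107
move [0.0033 0.0029 0.0802] [-0.11  0.03  0.3 ] t 5.03
```

Request:
apply_moves --series "0 0 0.05 0 0 0 0;0 0 0.076 0 0 0 0;0 0 0.079 0 0 0 0;0 0 0.079 0 0 0 0;0 0 0.079 0 0 0 0;0 0 0.079 0 0 0 0.06;0 0 0.079 0 0 0 0.06;0 0 0.079 0 0 0 0.06"

```text
time_s: 6.02
ee_pos: [0.6, 0.2791, 0.0719]
tool_rot: [[0.944, -0.33, 0.0], [-0.33, -0.944, 0.0], [0.0, -0.0, -1.0]]
wrist_force: [-0.3, 0.2, -0.2]
opening: 0.704
gripper_force: 0.0
```

```bash
python3 -c "
from h import *
s=env.observe();print(s['ee_pos'],s['wrist_force'],s['torque'],s['opening'],s['gripper_force'])
to(.601,.279,.24,-19.3);to(.5733,-.269,.24,-19.3)"
```

```text
[0.60001394 0.27911079 0.07194827] [-0.34290675  0.19725608 -0.22363238] [-0.02739497  0.03014061 -0.01058718] 0.70356152776127 0.0
move [ 0.001  -0.0003 -0.1681] [-0.02 -0.02  0.02] t 6.03
move [ 0.1558  0.5261 -0.1682] [-0.02 -0.02  0.02] t 6.03
```

Request:
apply_moves --series "0 0 -0.062 0 0 0 0.06;0 0 -0.12 0 0 0 0.085;0.03 0.05 -0.168 0 0 0 0.085;0.156 0.526 -0.168 0 0 0 0.085;0.156 0.526 -0.168 0 0 0 0.085;0.156 0.526 -0.168 0 0 0 0.085;0.156 0.526 -0.168 0 0 0 0.085;0.156 0.526 -0.168 0 0 0 0.085"

```text
time_s: 7.02
ee_pos: [0.5867, -0.0818, 0.2369]
tool_rot: [[0.944, -0.33, 0.001], [-0.33, -0.944, -0.0], [0.001, -0.0, -1.0]]
wrist_force: [1.1, 0.3, 0.3]
opening: 0.994
gripper_force: 0.0
```

```bash
python3 -c "
from h import *
to(.55,-.269,.27,-19.3)"
```

```text
move [ 0.0271  0.1888 -0.0331] [-0.01 -0.04  0.03] t 7.03
```

Request:
apply_moves --series "0.027 0.18 -0.033 0 0 0 0.085;0.027 0.18 -0.033 0 0 0 0.085;0.027 0.18 -0.033 0 0 0 0.085;0.027 0.18 -0.033 0 0 0 0.085;0.027 0.18 -0.033 0 0 0 0.085;0.027 0.18 -0.033 0 0 0 0.085"

```text
time_s: 7.78
ee_pos: [0.5538, -0.2566, 0.2693]
tool_rot: [[0.945, -0.327, 0.0], [-0.327, -0.945, 0.001], [-0.0, -0.001, -1.0]]
wrist_force: [0.4, 0.9, -1.0]
opening: 0.996
gripper_force: 0.0
```

Run:
```python
from h import *
np.set_printoptions(precision=4,suppress=True)
shot('wrist');shot('wrist');p=shot('wrist','w2.png');s=p['s'];print(s['ee_pos'],s['joint_positions'])
X=world(p,np.ones((480,640),bool));C=p['img'][p['range_z']>0].astype(int)
r=np.hypot(X[:,0]-.573,X[:,1]+.269)
def circ(n,k):
    Y=X[k].astype(np.float32);print(n,len(Y),cv2.minEnclosingCircle(Y[:,:2]*1000),np.median(Y[:,2]))
circ('knob',(r<.03)&(X[:,2]>.15)&(X[:,2]<.165))
circ('cover flange',(r<.056)&(X[:,2]>.1185)&(X[:,2]<.13))
circ('collar',(r<.08)&(X[:,2]>.11)&(X[:,2]<.1185))
sat=C.max(1)-C.min(1)
for n,m in (('green',(C.argmax(1)==1)),('red',(C.argmax(1)==0))):
    k=m&(sat>50)&(r<.075)&(r>.045)&(X[:,2]>.105)&(X[:,2]<.125);Y=X[k]
    a=np.degrees(np.arctan2(Y[:,1]+.269,Y[:,0]-.573));print(n,len(Y),np.histogram(a,np.arange(-180,181,10))[0])
    b=(a+90)%180-90
    print(np.median(a[a>0]),np.median(a[a<0]))
to(.573,-.269,.2,-19.3)
```

```text
[ 0.5537 -0.2569  0.2694] [ 35.2304  20.9279 -18.1036  78.6998   6.4124  81.3934 -91.8328]
knob 1542 ((570.4901733398438, -270.0140075683594), 13.980913162231445) 0.15732783
cover flange 13293 ((570.5670166015625, -269.94073486328125), 49.97938537597656) 0.12146505
collar 7398 ((569.93505859375, -271.29888916015625), 64.8995132446289) 0.115601644
green 217 [  0   0   0   0   0   0   0   0   0   0   0   0   0   0   0   0   0   0
 215   2   0   0   0   0   0   0   0   0   0   0   0   0   0   0   0   0]
6.088846988282528 nan
red 370 [  0   0   0   0   0   0   0   0   0   0   0   0   0   0   0 238   1   0
   0   0   0   0   0   0   0   0   0   0   0   0   0   0   0  14 117   0]
162.52191729105272 -24.03939707146125
move [0.0222 0.0048 0.0694] [-0.02  0.01  0.16] t 7.92
  return _methods._mean(a, axis=axis, dtype=dtype,
  ret = ret.dtype.type(ret / rcount)
```

View pics/w2.png

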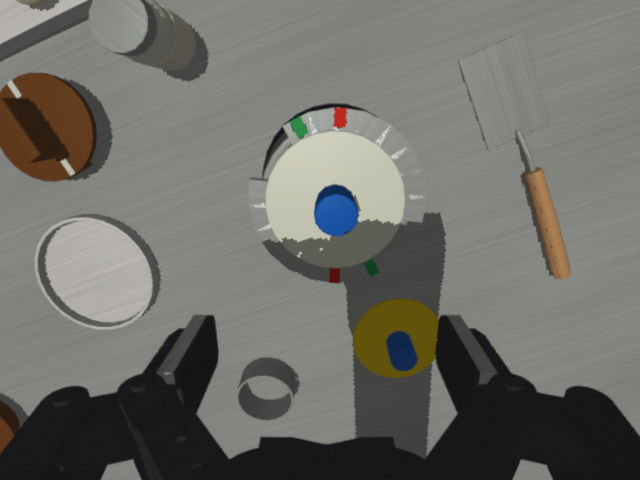

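Request:
apply_moves --series "0.02 0.006 0.06 0 0 0 0.085;0.02 0.006 0.1 0 0 0 0.07;0.02 0.006 0.118 0 0 0 0.05;0.02 0.006 0.118 0 0 0 0.05;0.02 0.006 0.118 0 0 0 0;0.02 0.006 0.118 0 0 0 0;0.02 0.006 0.118 0 0 0 0;0.02 0.006 0.118 0 0 0 0" --grip_force 50

```text
time_s: 8.93
ee_pos: [0.5714, -0.2713, 0.1542]
tool_rot: [[0.944, -0.33, 0.004], [-0.33, -0.944, -0.002], [0.004, 0.0, -1.0]]
wrist_force: [0.1, 0.1, 6.8]
opening: 0.31
gripper_force: 49.4
```

```bash
python3 -c "
from h import *
s=env.observe();print(s['ee_pos'],s['wrist_force'],s['torque'],s['opening'],s['gripper_force'])
to(.571,-.269,.24,-19.3);to(.5605,.008,.20,-19.3)"
```

```text
[ 0.57139763 -0.27125345  0.15415483] [0.06942956 0.10574498 6.83708328] [ 0.19412954  0.10157708 -0.01408175] 0.31018287570004605 49.40064311027527
move [-0.0007 -0.002  -0.0858] [ 0.01 -0.25  0.03] t 8.93
move [-0.1022 -0.26   -0.0464] [ 0.01 -0.25  0.03] t 8.93
```

Request:
apply_moves --series "0 -0.001 -0.04 0 0 0 0;0 -0.001 -0.085 0 0 0 0;-0.102 -0.26 -0.08 0 0 0 0;-0.102 -0.26 -0.06 0 0 0 0;-0.102 -0.26 -0.046 0 0 0 0;-0.102 -0.26 -0.046 0 0 0 0;-0.102 -0.26 -0.046 0 0 0 0;-0.102 -0.26 -0.046 0 0 0 0"

```text
time_s: 9.93
ee_pos: [0.5592, 0.0121, 0.1979]
tool_rot: [[0.946, -0.324, 0.0], [-0.324, -0.946, 0.001], [-0.0, -0.001, -1.0]]
wrist_force: [0.5, -0.9, -1.3]
opening: 0.31
gripper_force: 49.5
```

```bash
python3 -c "
from h import *
for i in range(4): shot('top')
s=env.observe();print(s['ee_pos'],s['wrist_force'],s['torque'],s['opening'],s['gripper_force'])
to(.5605,.008,.060,-19.3)"
```

```text
[0.55999109 0.00639897 0.19796156] [-0.1561946  -0.26458357 -1.49733991] [-0.02694387  0.00169434 -0.01140267] 0.30600383743597903 49.50793147087097
move [-0.0002 -0.0017  0.138 ] [ 0.03 -0.06 -0.11] t 10.12
```

Request:
apply_moves --series "0 -0.001 0.06 0 0 0 0;0 -0.001 0.11 0 0 0 0;0 -0.001 0.134 0 0 0 0;0 -0.001 0.138 0 0 0 0;0 -0.001 0.138 0 0 0 0;0 -0.001 0.138 0 0 0 0.065;0 -0.001 0.138 0 0 0 0.065;0 -0.001 0.138 0 0 0 0.065"

```text
time_s: 11.12
ee_pos: [0.5604, 0.0091, 0.0602]
tool_rot: [[0.944, -0.33, 0.001], [-0.33, -0.944, -0.0], [0.001, -0.0, -1.0]]
wrist_force: [-1.1, -0.0, -0.5]
opening: 0.762
gripper_force: 0.0
```

```bash
python3 -c "
from h import *
s=env.observe();print(s['ee_pos'],s['wrist_force'],s['opening'])
to(.56,.007,.26,-19.3);to(.545,-.262,.26,-19.3)"
```

```text
[0.56040437 0.00910783 0.06019879] [-1.09084346 -0.04374981 -0.51235562] 0.7624289515215809
move [ 0.0006  0.002  -0.1998] [-0.02 -0.07  0.02] t 11.12
move [ 0.0752  0.2609 -0.1998] [-0.02 -0.07  0.02] t 11.12
```

Request:
apply_moves --series "0 0 -0.06 0 0 0 0.08;0 0 -0.12 0 0 0 0.085;0.01 0.02 -0.17 0 0 0 0.085;0.075 0.26 -0.2 0 0 0 0.085;0.075 0.26 -0.2 0 0 0 0.085;0.075 0.26 -0.2 0 0 0 0.085;0.075 0.26 -0.2 0 0 0 0.085;0.075 0.26 -0.2 0 0 0 0.085"

```text
time_s: 12.12
ee_pos: [0.5428, -0.2684, 0.2597]
tool_rot: [[0.94, -0.34, -0.0], [-0.34, -0.94, -0.003], [0.001, 0.003, -1.0]]
wrist_force: [0.3, 0.9, -0.3]
opening: 0.991
gripper_force: 0.0
```

Run:
```python
from h import *
np.set_printoptions(precision=4,suppress=True)
for i in range(5): t=shot('top')
p=shot('wrist','w3.png');s=p['s'];print(s['ee_pos'])
X=world(p,np.ones((480,640),bool));C=p['img'][p['range_z']>0].astype(int)
col=(np.hypot(X[:,0]-.570,X[:,1]+.271)<.08)&(X[:,2]>.111)&(X[:,2]<.12)
(cx,cy),R=cv2.minEnclosingCircle(X[col][:,:2].astype(np.float32));print('collar',cx,cy,R)
r=np.hypot(X[:,0]-cx,X[:,1]-cy);a=np.degrees(np.arctan2(X[:,1]-cy,X[:,0]-cx))
print('bore min r',np.percentile(r[col],1))
# slots: below-collar points in annulus 41..45 mm
k=col&(r>.0405)&(r<.0445);h=np.histogram(a[k],np.arange(-180,181,5))[0];print('collar pts by angle',h)
sat=C.max(1)-C.min(1)
for n,i in (('green',1),('red',0)):
    k=(C.argmax(1)==i)&(sat>50)&(r<.068)&(r>.04)&(X[:,2]>.105)&(X[:,2]<.125)
    for m in (a[k]>90)|(a[k]<-90),abs(a[k])<90: print(n,m.sum(),np.median(a[k][m]%360) if m.any() else 0)
X=world(t,np.ones((480,640),bool))
for n,c,z0,z1 in (('cover',(.5605,.008),.02,.035),('lid',(.6,.279),.036,.046)):
    k=(np.hypot(X[:,0]-c[0],X[:,1]-c[1])<.08)&(X[:,2]>z0)&(X[:,2]<z1);Y=X[k].astype(np.float32);print(n,len(Y),cv2.minEnclosingCircle(Y[:,:2]),np.percentile(Y[:,2],[5,50,95]))
k=(np.hypot(X[:,0]-.6,X[:,1]-.279)<.05)&(X[:,2]>.066);print('bar',cv2.minAreaRect(X[k][:,:2].astype(np.float32)*1000))
```

```text
[ 0.5455 -0.259   0.2595]
collar 0.5698798298835754 -0.27158111333847046 0.06493555009365082
bore min r 0.03906927325360501
collar pts by angle [23 25 28 24 10  0  0  0  0  0 17 29 29 30 29 32 31 32 32 34 32 32 36 31
 36 32 34 33 32 37 36 30 36 35 35 35 34 34 35 32 13  0  0  0  0  0 29 33
 29 31 33 29 29 30 28 28 29 28 27 26 27 27 22 26 27 26 26 26 24 28 31 25]
green 100 187.7371921502443
green 232 8.198367600751567
red 201 160.42801670714883
red 299 339.0413756401715Traceback (most recent call last):
  File "<stdin>", line 18, in <module>
cv2.error: OpenCV(4.12.0) /io/opencv/modules/imgproc/src/shapedescr.cpp:201: error: (-215:Assertion failed) count >= 0 && (depth == CV_32F || depth == CV_32S) in function 'minEnclosingCircle'
```

View pics/w3.png

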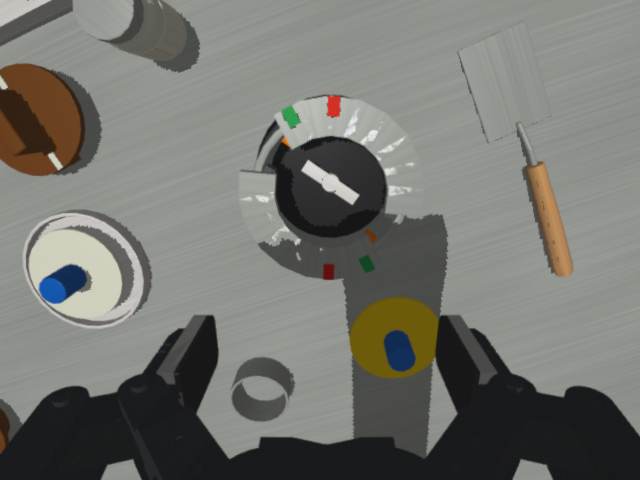

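Run:
```python
from h import *
to(.6,.279,.23,70.7)
```

```text
move [-0.1246 -0.5263  0.0299] [-3.00e-02 -3.00e-02 -8.98e+01] t 12.43
```

Request:
apply_moves --series "-0.125 -0.526 0.03 0 0 -90 0.085;-0.125 -0.526 0.03 0 0 -90 0.085;-0.125 -0.526 0.03 0 0 -90 0.085;-0.125 -0.526 0.03 0 0 -90 0.085;-0.125 -0.526 0.03 0 0 -90 0.085;-0.125 -0.526 0.03 0 0 -90 0.085;-0.125 -0.526 0.03 0 0 -90 0.085;-0.125 -0.526 0.03 0 0 -90 0.085"

```text
time_s: 13.42
ee_pos: [0.5957, 0.2385, 0.2321]
tool_rot: [[0.389, 0.921, 0.001], [0.921, -0.389, 0.0], [0.0, 0.001, -1.0]]
wrist_force: [1.3, -0.8, 1.1]
opening: 0.994
gripper_force: 0.0
```

Run:
```python
from h import *
to(.6,.279,.23,70.7)
```

```text
move [ 0.039  -0.0118  0.0021] [ 0.04 -0.03 -3.59] t 13.43
```

Request:
apply_moves --series "0.01 -0.005 0 0 0 -2 0.085;0.01 -0.005 0 0 0 -2 0.085;0.01 -0.005 0 0 0 -2 0.085;0.01 -0.005 0 0 0 -2 0.085"

```text
time_s: 13.92
ee_pos: [0.5964, 0.2446, 0.2321]
tool_rot: [[0.367, 0.93, 0.001], [0.93, -0.367, -0.001], [-0.001, 0.001, -1.0]]
wrist_force: [1.3, -0.2, 0.1]
opening: 0.993
gripper_force: 0.0
```

```bash
cat > lid.py <<'E'
from h import *
np.set_printoptions(precision=4,suppress=True)
for i in range(5): shot('wrist')
p=shot('wrist');s=p['s'];R=np.array(s['tool_rot']);print(s['ee_pos'],np.degrees(np.arctan2(R[1,0],R[0,0])))
X=world(p,np.ones((480,640),bool));r=np.hypot(X[:,0]-.6,X[:,1]-.279)
for n,k in (('bar',(r<.05)&(X[:,2]>.068)&(X[:,2]<.085)),('flange',(r<.07)&(X[:,2]>.035)&(X[:,2]<.046))):
    Y=X[k][:,:2].astype(np.float32)*1000;print(n,len(Y),np.median(X[k][:,2]),cv2.minAreaRect(Y),cv2.minEnclosingCircle(Y))
to(.599,.279,.23,-19.3)
E
python3 lid.py
```

```text
[0.5959 0.246  0.232 ] 68.60464383533352
bar 1782 0.0753557919370431 ((597.418701171875, 279.52191162109375), (16.36520004272461, 55.89952850341797), 70.20901489257812) ((597.7513427734375, 279.8267822265625), 28.32084846496582)
flange 9792 0.04061397554972834 ((597.6620483398438, 279.48016357421875), (98.79161071777344, 98.9474868774414), 65.26917266845703) ((597.2392578125, 279.2313537597656), 50.0885124206543)
move [ 0.0317 -0.009   0.0019] [ 0.01 -0.01 87.93] t 14.22
```

Request:
apply_moves --series "0.032 -0.009 0.002 0 0 88 0.085;0.032 -0.009 0.002 0 0 88 0.085;0.032 -0.009 0.002 0 0 88 0.085;0.032 -0.009 0.002 0 0 88 0.085;0.032 -0.009 0.002 0 0 88 0.085;0.032 -0.009 0.002 0 0 88 0.085;0.032 -0.009 0.002 0 0 88 0.085;0.032 -0.009 0.002 0 0 88 0.085"

```text
time_s: 15.22
ee_pos: [0.5989, 0.2797, 0.2298]
tool_rot: [[0.953, -0.303, -0.0], [-0.303, -0.953, 0.0], [-0.0, -0.0, -1.0]]
wrist_force: [0.4, 0.0, -0.2]
opening: 0.99
gripper_force: 0.0
```

Request:
apply_moves --series "0 0 0 0 0 0 0.085;0 0 0 0 0 0 0.085;0 0 0 0 0 0 0.085"

```text
time_s: 15.6
ee_pos: [0.5989, 0.2797, 0.2298]
tool_rot: [[0.956, -0.295, -0.0], [-0.295, -0.956, 0.0], [-0.0, -0.0, -1.0]]
wrist_force: [-0.2, 0.8, -0.4]
opening: 0.994
gripper_force: 0.0
```

```bash
python3 lid.py
```

```text
[0.599  0.2796 0.2298] -17.253431108869147
bar 1566 0.07537441116606558 ((597.606201171875, 279.1208801269531), (16.010046005249023, 56.3767204284668), 70.26757049560547) ((597.8168334960938, 279.1477355957031), 28.45027732849121)
flange 9349 0.040488166896534034 ((597.7974853515625, 279.0199890136719), (99.11356353759766, 99.22594451904297), 77.38520812988281) ((597.63330078125, 279.0539245605469), 50.053199768066406)
move [ 0.0002  0.0006 -0.0002] [-0.    0.    2.04] t 15.9
```

Request:
apply_moves --series "-0.001 0.001 0.06 0 0 2.5 0.085;-0.001 0.001 0.115 0 0 2.5 0.06;-0.001 0.001 0.155 0 0 2.5 0.045;-0.001 0.001 0.163 0 0 2.5 0.04;-0.001 0.001 0.163 0 0 2.5 0.04;-0.001 0.001 0.163 0 0 2.5 0;-0.001 0.001 0.163 0 0 2.5 0;-0.001 0.001 0.163 0 0 2.5 0" --grip_force 90

```text
time_s: 16.9
ee_pos: [0.5991, 0.2799, 0.0695]
tool_rot: [[0.941, -0.338, 0.004], [-0.338, -0.941, 0.002], [0.003, -0.003, -1.0]]
wrist_force: [0.6, -0.1, 7.0]
opening: 0.169
gripper_force: 90.1
```

Request:
apply_moves --series "0 0 0 0 0 0 0;0 0 0 0 0 0 0"

```text
time_s: 17.15
ee_pos: [0.5992, 0.28, 0.0696]
tool_rot: [[0.941, -0.338, 0.004], [-0.338, -0.941, 0.002], [0.003, -0.003, -1.0]]
wrist_force: [0.5, 0.3, 7.6]
opening: 0.17
gripper_force: 90.1
```

Run:
```python
from h import *
s=env.observe();R=np.array(s['tool_rot']);print(s['ee_pos'],np.degrees(np.arctan2(R[1,0],R[0,0])),s['wrist_force'],s['torque'],s['opening'],s['gripper_force'])
to(.5975,.279,.24,-19.75);to(.57,-.2715,.24,36.5)
```

```text
[0.5991537  0.27997652 0.06955563] -19.77982687588835 [0.48425639 0.33876065 7.62631534] [-0.0972165   0.14229579 -0.01653431] 0.16973276483944283 90.0633716583252
move [-0.0007  0.0009 -0.1705] [-0.19 -0.18 -0.03] t 17.15
move [ 0.1597  0.5282 -0.1717] [ -0.08  -0.26 -56.28] t 17.15
```

Request:
apply_moves --series "0 0 -0.06 0 0 0 0;0 0 -0.12 0 0 0 0;0.16 0.527 -0.17 0 0 -56.3 0;0.16 0.527 -0.17 0 0 -56.3 0;0.16 0.527 -0.17 0 0 -56.3 0;0.16 0.527 -0.17 0 0 -56.3 0;0.16 0.527 -0.17 0 0 -56.3 0;0.16 0.527 -0.17 0 0 -56.3 0"

```text
time_s: 18.15
ee_pos: [0.5796, -0.0832, 0.2207]
tool_rot: [[0.801, 0.599, 0.001], [0.599, -0.801, -0.0], [0.001, 0.001, -1.0]]
wrist_force: [1.3, -0.5, -1.1]
opening: 0.166
gripper_force: 88.8
```

Run:
```python
from h import *
to(.571,-.2707,.2,36.5)
```

```text
move [-0.1192  0.1449  0.0207] [ 0.05 -0.06  0.3 ] t 18.15
```

Request:
apply_moves --series "-0.11 0.134 0.02 0 0 0.3 0;-0.11 0.134 0.02 0 0 0.3 0;-0.11 0.134 0.02 0 0 0.3 0;-0.11 0.134 0.02 0 0 0.3 0;-0.11 0.134 0.02 0 0 0.3 0;-0.11 0.134 0.02 0 0 0.3 0;-0.11 0.134 0.02 0 0 0.3 0"

```text
time_s: 19.02
ee_pos: [0.5717, -0.2534, 0.2]
tool_rot: [[0.805, 0.593, 0.001], [0.593, -0.805, 0.0], [0.001, 0.0, -1.0]]
wrist_force: [0.3, 0.6, -2.1]
opening: 0.171
gripper_force: 88.7
```

Run:
```python
from h import *
for i in range(4): shot('wrist')
p=shot('wrist','w4.png');s=p['s'];print(s['ee_pos'],s['wrist_force'],s['torque'],s['gripper_force'])
to(.571,-.2707,.18,36.5)
X=world(p,np.ones((480,640),bool));k=(np.hypot(X[:,0]-.57,X[:,1]+.27)<.056)&(X[:,2]>.164)&(X[:,2]<.176)
print(k.sum(),np.median(X[k][:,2]) if k.any() else 0)
```

```text
[ 0.57136172 -0.25443703  0.19970896] [ 0.71927463 -0.68132939 -1.72195608] [-0.00220829 -0.06934974 -0.00332048] 88.73628258705139
move [-0.0098  0.0128  0.0197] [ 0.   -0.01 -0.26] t 19.27
19069 0.17076368542802206
```

View pics/w4.png

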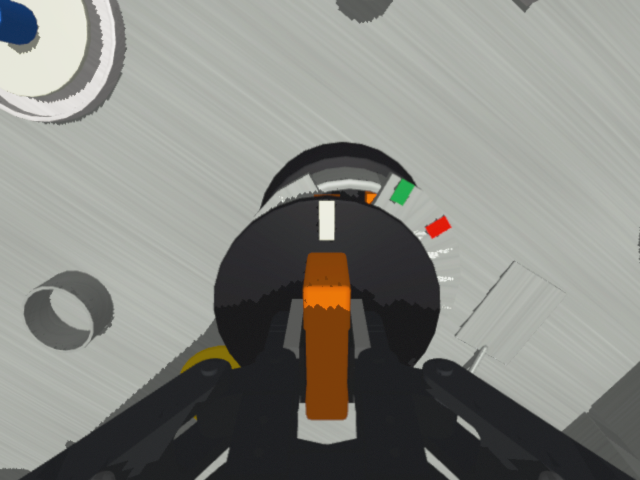

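Request:
apply_moves --series "-0.01 0.013 0.02 0 0 -0.2 0;-0.01 0.013 0.02 0 0 -0.2 0;-0.01 0.013 0.02 0 0 -0.2 0;-0.01 0.013 0.02 0 0 -0.2 0;-0.01 0.013 0.02 0 0 -0.2 0"

```text
time_s: 19.9
ee_pos: [0.5712, -0.2709, 0.18]
tool_rot: [[0.804, 0.594, 0.001], [0.594, -0.804, -0.0], [0.001, 0.001, -1.0]]
wrist_force: [-0.2, -0.0, -1.8]
opening: 0.169
gripper_force: 88.9
```

```bash
cat > fit.py <<'E'
from h import *
from scipy.optimize import least_squares
for i in range(2): shot('wrist')
p=shot('wrist','w5.png');s=p['s'];e=np.array(s['ee_pos']);R=np.array(s['tool_rot'])
yaw=np.degrees(np.arctan2(R[1,0],R[0,0]));print('ee',e,'yaw',yaw,s['wrist_force'],s['torque'],s['gripper_force'],s['opening'],s['time_s'])
X=world(p,np.ones((480,640),bool));C=p['img'][p['range_z']>0].astype(int)
T=(X-e)@R
def edge(T,r0):   # outer edge points by angle -> circle of radius r0
    a=np.degrees(np.arctan2(T[:,1],T[:,0]));r=np.hypot(T[:,0],T[:,1]);E=[]
    for b in range(-75,76,5):
        k=abs(a-b)<2.5
        if k.sum()>20: i=np.argsort(r[k])[-3:];E.append(T[k][i].mean(0))
    E=np.array(E);f=least_squares(lambda c:np.hypot(E[:,0]-c[0],E[:,1]-c[1])-r0,[0,0],loss='soft_l1',f_scale=.001)
    return f.x,len(E),np.sqrt(np.mean(f.fun**2))
k=(abs(T[:,2]-.0293)<.004)&(np.hypot(T[:,0],T[:,1])<.056)
print('flange z',np.median(X[k][:,2]),'lid centre in tool',edge(T[k],.050))
w=k&(C.min(1)>110)&(T[:,0]>.028);q=T[w][:,:2];print('pointer deg in tool',np.degrees(np.arctan2(q[:,1].mean(),q[:,0].mean()-0)),len(q))
E
python3 fit.py
python3 -c "
from h import *
to(.571,-.2707,.16,36.5)"
```

```text
ee [ 0.5710801  -0.27103647  0.17993905] yaw 36.442131525279066 [-0.64807699 -0.03797479 -0.98632235] [-0.03345791  0.0002654   0.00928843] 88.91841173171997 0.1685761633945981 20.0
flange z 0.1509524882813188 lid centre in tool (array([-0.00184549, -0.0001627 ]), 31, np.float64(0.00023454781059595414))
pointer deg in tool 0.8640783536956471 649
move [ 0.0002 -0.0003  0.0199] [ 0.02 -0.02 -0.06] t 20.05
```

Request:
apply_moves --series "0.0005 0 0.006 0 0 0 0;0.0005 0 0.012 0 0 0 0;0.0005 0 0.016 0 0 0 0;0.0005 0 0.02 0 0 0 0;0.0005 0 0.023 0 0 0 0;0.0005 0 0.026 0 0 0 0;0.0005 0 0.028 0 0 0 0;0.0005 0 0.028 0 0 0 0"

```text
time_s: 21.05
ee_pos: [0.5714, -0.2711, 0.1525]
tool_rot: [[0.805, 0.594, 0.001], [0.594, -0.805, -0.0], [0.0, 0.001, -1.0]]
wrist_force: [-3.1, 0.3, 4.7]
opening: 0.167
gripper_force: 89.8
```

```bash
python3 fit.py
```

```text
ee [ 0.57138617 -0.27106408  0.15249483] yaw 36.41189642407276 [-3.34409118  1.18330934  5.42194091] [ 0.41940459  0.66750211 -0.00510126] 89.9194872379303 0.16699513641228927 21.15
flange z 0.12357332587833218 lid centre in tool (array([-0.00179547, -0.00021412]), 31, np.float64(0.0002428684156645863))
pointer deg in tool 0.19194430942376625 656
```

Request:
apply_moves --series "0 0 0.001 0 0 0 0;0 0.0001 0.001 0 0 4 0;0 0.0003 0.001 0 0 8 0;0 0.0004 0.001 0 0 12 0;0 0.0005 0.001 0 0 16 0;-0.0001 0.0006 0.001 0 0 20 0;-0.0002 0.0008 0.001 0 0 24 0;-0.0002 0.0008 0.001 0 0 24 0"

```text
time_s: 22.2
ee_pos: [0.5727, -0.2712, 0.1525]
tool_rot: [[0.977, 0.215, 0.003], [0.215, -0.977, -0.001], [0.003, 0.001, -1.0]]
wrist_force: [-2.7, 2.5, 8.5]
opening: 0.169
gripper_force: 90.4
```

```bash
cat >> fit.py <<'E'
def near(T0): return T0
sat=C.max(1)-C.min(1)
mc=np.array([.5699,-.2716]); lc=(e+R@np.array([-.0018,-.0002,0]))[:2]; 
for n,c in (('mill',mc),('lid',lc)):
    r=np.hypot(*(X[:,:2]-c).T);a=np.degrees(np.arctan2(X[:,1]-c[1],X[:,0]-c[0]))
    g=(C.argmax(1)==1)&(sat>50)&(r>.052)&(r<.068)&(X[:,2]>.105)&(X[:,2]<.13)
    h=(C.argmax(1)==0)&(sat>50)&(r>.052)&(r<.068)&(X[:,2]>.105)&(X[:,2]<.13)
    q=X[w][:,:2].mean(0)-c
    print(n,c,'green',np.median(a[g]) if g.any() else 0,g.sum(),'red',np.median(a[h]) if h.any() else 0,'pointer',np.degrees(np.arctan2(q[1],q[0])))
E
python3 fit.py
```

```text
ee [ 0.5727248  -0.27123013  0.15251033] yaw 12.446247065422229 [-1.36435751  1.73174944  9.18942727] [ 0.6301584   0.50821599 -0.16009808] 90.4557716846466 0.17261329561901848 22.3
flange z 0.12356718543991548 lid centre in tool (array([-0.00182295,  0.00027116]), 31, np.float64(0.0002441253363777584))
pointer deg in tool 1.0606546402742447 652
mill [ 0.5699 -0.2716] green 8.289281556938661 612 red -20.42113789043337 pointer 11.078881600481935
lid [ 0.57092401 -0.27142277] green 8.271664312121016 561 red -20.926492176524917 pointer 11.110875347799151
```

Request:
apply_moves --series "0 0.0001 0 0 0 2 0;0 0.0001 0 0 0 3.6 0;0 0.0001 0 0 0 3.6 0;0 0.0001 0 0 0 3.6 0"

```text
time_s: 22.85
ee_pos: [0.5728, -0.2712, 0.1525]
tool_rot: [[0.988, 0.154, 0.003], [0.154, -0.988, -0.0], [0.003, 0.001, -1.0]]
wrist_force: [-1.8, 2.7, 9.0]
opening: 0.167
gripper_force: 90.5
```

```bash
python3 fit.py
```

```text
ee [ 0.57277146 -0.27122441  0.15249158] yaw 8.876497923659889 [-2.37982552  2.15535105  9.10942091] [0.6762548  0.48034888 0.09656709] 90.45840382575989 0.16966772173010028 22.95
flange z 0.12355405946668511 lid centre in tool (array([-0.0018082 ,  0.00035875]), 31, np.float64(0.00023399304018387418))
pointer deg in tool 1.3836360777200853 647
mill [ 0.5699 -0.2716] green 8.212487842400483 615 red -20.28797323075574 pointer 7.460607767037244
lid [ 0.57096216 -0.27130456] green 8.224665490584556 566 red -20.976079283728023 pointer 7.244546275068648
```

View pics/w5.png

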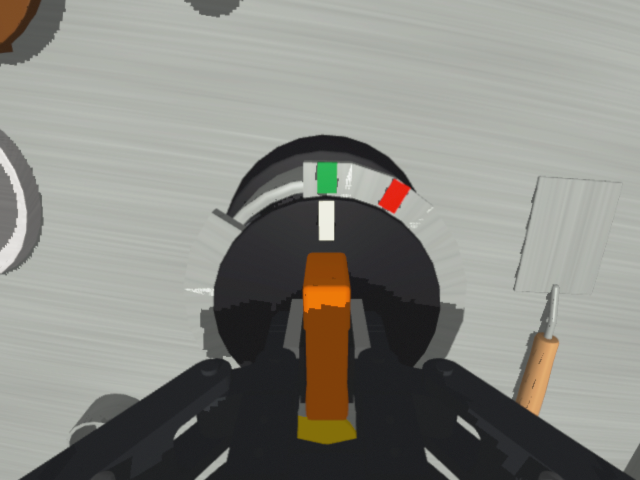

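Run:
```python
from h import *
t=shot('top');X=world(t,np.ones((480,640),bool))
k=(np.hypot(X[:,0]-.562,X[:,1]-.008)<.058)&(X[:,2]>.018)&(X[:,2]<.035);Y=X[k].astype(np.float32)
print(len(Y),cv2.minEnclosingCircle(Y[:,:2].copy()),np.percentile(Y[:,2],[5,50,95]))
k=(np.hypot(X[:,0]-.562,X[:,1]-.008)<.058)&(X[:,2]>.05);print(X[k].mean(0))
s=env.observe();print(s['torque'],s['wrist_force'],s['tool_rot'][1][0])
print(env.finish_job())
```

```text
1243 ((0.5645203590393066, 0.00857680756598711), 0.05013139918446541) [0.02286202 0.02668647 0.03045101]
[0.56295378 0.00858538 0.06227839]
[0.64024408 0.40845907 0.14388489] [-2.32354452  2.39686652  7.78872025] 0.15424211117890194
the job is handed in; nothing more can be done
None
```

The job is handed in: the white cover stands upright in the dish, and the lid is home on the mill, twisted to the green marks and still gripped against its spring, with nothing else touched.

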